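# Snap the can crusher's lever bar into its spring clips

## Task

Put the can crusher's loose lever bar away: take it out of the wooden cradle and press it down between the spring fingers of both clips of the stowage rack until it snaps fully home at both ends, about centred, with its red grip at the rack's red end. Feel for the clips, whose height is not known, do not force the bar on once it has snapped in or bend the spring fingers, let go of it, and leave the cans and the scoop where they are.

Things in the scene. Friction and masses are not known exactly. Their poses are not given: they have to be found in the camera images.
- bar_center (a point): Centre of the steel lever bar, on its axis, half-way along: round, 24 mm diameter, 300 mm long, 0.35 kg. x runs along the bar towards its red grip; two dark collars (28 mm diameter, from 116 mm out) are on the other end. It lies level in the cradle, axis 52 mm above the bench; grasp it here from above.
- rack: Stowage rack fixed to the bench: base plate 250 x 70 x 12 mm, two sockets. Origin at the centre of its underside, on the bench; x along the rack to its red end, z up. Two equal-height spring clips stand on adjustable stems in the sockets: a bar that is home in them lies along x over the origin, its axis 80 to 130 mm above the bench. That height is NOT measured: find it by feel.
- red_left (a joint): Left spring finger of the red clip: angle it is spread, rad. 0 with the clip empty or with the bar home; about 0.055 as the bar passes. Over 0.16 it would be bent.
- red_right (a joint): Right spring finger of the red clip, as red_left.
- grey_left (a joint): Left spring finger of the grey clip, as red_left.
- grey_right (a joint): Right spring finger of the grey clip, as red_left.
- red_pad (a joint): Sprung rubber pad at the bottom of the red clip: how far it is pressed down, m. 0 with no bar on it, about 0.0015 when the bar is home and let go; its spring is 2 N/mm. Over 0.005 (10 N on one pad) the bar has been forced.
- grey_pad (a joint): Sprung pad of the grey clip, as red_pad.
- red_can: Empty red drinks can standing upright, 66 mm diameter, 122 mm tall; origin at the centre of its underside. Leave alone.
- silver_can: Empty silver can, same size, standing upright; origin at the centre of its underside. Leave alone.
- flat_can: Flattened green can, a disc 72 mm across and 20 mm thick; origin at the centre of its underside. Leave alone.
- scoop: Blue plastic scoop, blade 100 x 80 x 40 mm, its round handle reaching to 160 mm from the origin along -x; origin at the centre of the blade's underside. Leave alone.
- red_grip (a point): Centre of the bar's red grip, 129 mm from the bar's centre, on its axis; the grip is 28 mm in diameter and 50 mm long.
- cradle: Fixed wooden cradle in which the bar starts: board 170 x 60 x 14 mm with two V-blocks at x = +65 and -65 mm, each 16 mm long, 53 mm high. Origin at the centre of its underside, x along the bar. Between the V-blocks the bar is free. The bar may lie up to 15 mm off the middle lengthwise.
- red_socket (a point): Top of the red socket, 32 mm above the bench, on the rack's centre line, 80 mm from its origin. The red clip stands straight above it: two sprung fingers, left (+y of rack) and right (-y), 20 mm long, with round lips 8 mm thick, 8 mm above the axis of a home bar; flared lead-ins end 19 mm above that axis. Nothing but the base plate stands between the clips.
- grey_socket (a point): Top of the grey socket, opposite (x = -80 mm of the rack); the grey clip above it is like the red one. Pressing the level bar down, it meets the lips 16 mm above home and passes at about 7 to 12 N per clip (most at 8 to 12 mm above home); below 7 mm the force falls away, then the bar lands on the sprung pads. One end may snap in some mm before the other.

How it is judged (in metres and radians):
At the end, for the whole second after the job is handed in: The bar rests in both clips: all four spring fingers closed again (under 0.02 rad), both pads pressed 0.6 to 4 mm, the bar in line with the rack (0.04 rad), within 4 mm of its centre line sideways and 12 mm lengthwise, red grip at the red end, let go (value of joint red_pad between 0.0006 and 0.004 m and value of joint grey_pad between 0.0006 and 0.004 m and value of joint each of red_left, red_right, grey_left, grey_right below 0.02 rad and angle between the x axis of bar_center and the x axis of rack, either way round below 0.04 rad and y of bar_center in the frame of rack between -0.004 and 0.004 m and x of bar_center in the frame of rack between -0.012 and 0.012 m and x of red_grip in the frame of rack above 0.1 m and horizontal distance between bar_center and rack below 0.013 m); the robot touches nothing.
It fails at once if a seat pad pressed down more than 5 mm (over 10 N on it): the bar was forced (value of joint any of red_pad, grey_pad above 0.005 m).
It fails at once if a spring finger spread more than 0.16 rad (bent) (value of joint any of red_left, red_right, grey_left, grey_right above 0.16 rad).
It fails at once if a can or the scoop moved more than 20 mm (distance of any of red_can, silver_can, flat_can, scoop from where it was at the start of the episode above 0.02 m).
It also fails if it takes over 61 s, if anything falls off the work surface, if the arm or the gripper's body presses on something with over 40 N, if the wrist force passes 120 N, or if a joint passes its speed limit or range.

## Robot

A 6-joint arm with a two-finger parallel gripper is mounted at the origin on the work surface. World frame = base frame: x ahead of the robot, y to its left, z up, the work surface at z = 0. Lengths are in m, angles in degrees, forces in N, time in s.
With the tool pointing down it reaches from about 0.4 to 0.825 m from the base axis. Payload 7 kg.
Tool frame: the origin (TCP) lies on the centre line of the jaws, within the pads' length; the fingertips stand 11 mm ahead of it and the grasp point (between the pads) lies 8 mm behind it; z points along the fingers, y is the direction in which the jaws open and shut (so a half turn about z gives the same grasp; the last joint's range is limited). The gripper opens to 88 mm and grips with 3 to 60 N. Pads are 19 mm wide; open, the fingers measure 130 mm over their backs; the gripper's body (78 mm by 193 mm) begins 47 mm behind the grasp point.
Start: joints at [93.283, 20.546, 0.682, 0, -70.136, -16.507], TCP at [0.154, 0.657, 0.238] pointing down, gripper open.
Joint ranges: [-176.03, 176.03], [-82.01, 121.73], [-58.28, 71.71], [-173.87, 95.51], [-174.79, -0.11], [-173.66, 173.66]. Speed limits (degrees/s): [136.94, 136.94, 172.46, 180, 180, 180].

## Interface

Orientations are given as [roll, pitch, yaw] about the fixed x, y, z axes, in that order (R = Rz(yaw) Ry(pitch) Rx(roll)).
In Python, from plant import ctrl, cams, order gives the robot as it stands.
- The arm moves only by the tool jog_arm, never from a script. Its argument "motion" is a list of rows, each an object with "offset": the shift along the tool's x, y, z in mm, a list of three; "roll": the turn about the tool's z in rad; "hand": the finger opening in mm, from 0 to 87.6. A call has 1 to 20 rows; each row is the pose to reach, as a shift and turn from the pose commanded when the call began, along the tool's axes at that moment; what a row does not reach only later rows make up. A row lasts 1/12 s, in which the tool goes at most 41.7 mm and 7.16 degrees, less where a joint would pass 70% of its speed; a pose out of reach is approached as far as the arm can. A call with a gripper value outside its range is refused whole. The fingers move at their own pace and stop on an object; the grip force is fixed at half the most. Time passes only in rows, so rows that repeat a pose let the fingers close. It gives the time, the measured TCP pose, the force and the opening at its end, in the units of the state.
- ctrl.get_obs(): the state, without advancing time (a new reading comes with each control period).
- cams.snapshot(name): name is "scene" or "top"; returns a dict with "img" (480x640x3 uint8, red, green, blue), "K" (3x3 intrinsics, pixels), "D" ([k1, k2, p1, p2, k3] as OpenCV has them; the pictures are not rectified), "cam_to_world" (4x4, takes a point from camera to world coordinates). Camera axes: x right, y down, z forward; pixel columns grow to the right and rows downward; lengths in m; the calibration is good to about 2 mm. A picture is of the moment at which its call begins. There is no depth.
- order.close_job(): hands the job in, once; it reports no verdict.
The state is a dict: "clock": time; "joint_pos": joint angles; "qvel": joint speeds; "tau": joint torques, N m; "tool_pos": TCP position; "orientation": TCP orientation; "force": force on the tool from outside, world axes, zero at the start; "moment": the same for the moment, N m; "opening": finger opening in m.
Only numpy, scipy, OpenCV 4.12 (cv2) and the standard library are available. Lean on these libraries where they do the work, as an engineer would, in place of code of your own. Each camera call takes 0.05 s, during which the arm holds its last target. There are 200 camera calls.

## Working session

There is one attempt and no reset: what is moved stays moved. The work goes in short steps, Python scripts to look and compute and a tool call to move; the robot and the scene stay as the last step left them, time stands still between calls to the robot, and variables do not carry over. Pictures are saved under pics/ and viewed, about 8 in all and at most 12, crops included, and the job is handed in when it is done.

Besides the shell and the picture viewer there is one more tool, called after "Call:" in YAML: its name, and indented under it one key for each argument. jog_arm: Moves the arm, as the interface text tells. Its arguments: {"type":"object","properties":{"motion":{"type":"array"}},"required":["motion"]}

```bash
ls; mkdir -p pics
python3 - <<'E'
from plant import ctrl,cams
import cv2
for n in("scene","top"):
    s=cams.snapshot(n); cv2.imwrite(f"pics/{n}0.png",s["img"][:,:,::-1]); print(n,s["K"],s["D"],s["cam_to_world"])
print(ctrl.get_obs())
E
```

```text
pics
scene [[548.37802053   0.         321.65671484]
 [  0.         548.37802053 240.83464989]
 [  0.           0.           1.        ]] [-0.10150043  0.          0.          0.          0.        ] [[-0.12954874  0.76135124 -0.63526484  1.28165997]
 [ 0.99146388  0.08995261 -0.09438168  0.11257535]
 [-0.01471388 -0.64206917 -0.7665055   0.92504651]
 [ 0.          0.          0.          1.        ]]
top [[463.99557071   0.         312.99789663]
 [  0.         463.99557071 240.35542601]
 [  0.           0.           1.        ]] [-0.05944443  0.          0.          0.          0.        ] [[-0.00285177 -0.99276828  0.12001252  0.49720719]
 [-0.99904069 -0.00241596 -0.04372478  0.03361038]
 [ 0.04369852 -0.12002208 -0.99180902  0.89994679]
 [ 0.          0.          0.          1.        ]]
{'clock': 0.1, 'joint_pos': array([ 9.32846157e+01,  2.05878815e+01,  6.39075316e-01, -1.84579898e-02,
       -7.01344265e+01, -1.65084875e+01]), 'qvel': array([ 0.01862474, -0.12680958,  0.07504074, -0.01313845,  0.07373175,
        0.02346892]), 'tau': array([-9.85500301e-04, -5.84164739e+01,  2.93755335e+01,  7.01549470e+00,
        1.01905144e-02, -5.37869209e-05]), 'tool_pos': array([0.15431614, 0.65669804, 0.23670827]), 'orientation': array([ 1.79915267e+02, -7.01618578e-03, -1.32301515e+01]), 'force': array([-0.38989227, -0.51952831, -0.09535497]), 'moment': array([-0.01190409, -0.0294385 , -0.02984004]), 'opening': 0.08755253348435324}
```

View pics/top0.png

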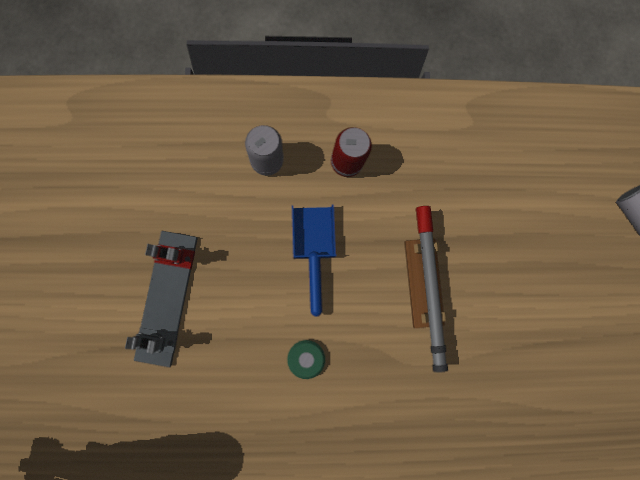

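View pics/scene0.png

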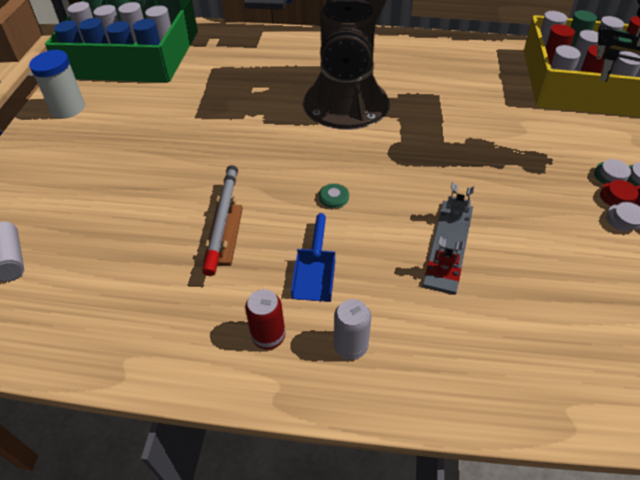

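The top view shows the bar from about (424,207, red) to (440,370), and the rack plate with corners near (163,232), (201,236), (171,366) and (135,361), red end up. The scoop and flat can lie between them. I'll enlarge both.

Run:
```python
import cv2,numpy as np
i=cv2.imread("pics/top0.png")
a=cv2.resize(i[195:380,110:240],None,fx=3.2,fy=3.2,interpolation=cv2.INTER_CUBIC)
b=cv2.resize(i[195:380,385:475],None,fx=3.2,fy=3.2,interpolation=cv2.INTER_CUBIC)
cv2.imwrite("pics/c0.png",np.clip(np.hstack([a,b])*1.5,0,255).astype(np.uint8))
```

```text
(no output)
```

View pics/c0.png

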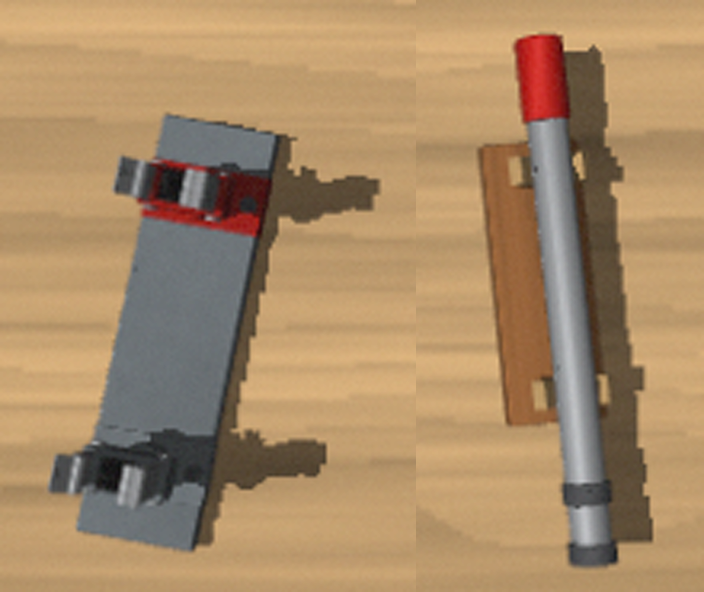

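The crop shows the rack plate corners at crop (164,114), (281,134), (195,551), (77,532). The bar's axis runs from (538,36) at the red end to (594,565) at the grey end. The flared clip fingers lean left through parallax.

```bash
cat > h.py <<'E'
import numpy as np,cv2
from plant import ctrl,cams
def proj(name,uv,z,s=None):
    s=s or cams.snapshot(name); T=np.array(s["cam_to_world"])
    n=cv2.undistortPoints(np.array(uv,float).reshape(-1,1,2),np.array(s["K"]),np.array(s["D"])).reshape(-1,2)
    d=np.c_[n,np.ones(len(n))]@T[:3,:3].T; o=T[:3,3]
    return o+d*((z-o[2])/d[:,2])[:,None]
def pix(s,P):
    T=np.linalg.inv(s["cam_to_world"]); P=np.array(P,float)@T[:3,:3].T+T[:3,3]
    return cv2.projectPoints(P,np.zeros(3),np.zeros(3),np.array(s["K"]),np.array(s["D"]))[0].reshape(-1,2)
E
python3 - <<'E'
from h import *
s=cams.snapshot("top")
R=np.array([(164,114),(281,134),(195,551),(77,532)])/3.2+[110,195]
p=proj("top",R,.012,s);print(p)
print("sides",[np.linalg.norm(p[i]-p[(i+1)%4]) for i in range(4)],"c",p.mean(0))
d=(p[0]+p[1]-p[2]-p[3])[:2];print("yaw",np.degrees(np.arctan2(d[1],d[0])))
B=(np.array([(538,35),(594,566),(548,130),(583.5,470),(543,119),(586.5,482)])-[416,0])/3.2+[385,195]
q=proj("top",B,.052,s);print(q)
d=(q[0]-q[1])[:2];print("len",np.linalg.norm(d),"c",(q[0]+q[1])/2,"yaw",np.degrees(np.arctan2(d[1],d[0])))
d=(q[2]-q[3])[:2];print("yaw2",np.degrees(np.arctan2(d[1],d[0])), "c from grip/collar edge", (104*0+116)*0, q[4],q[5])
o=proj("top",[(265,140),(352,142),(315,235),(316,315),(306,359)],.02,s);print(o)
E
```

```text
[[0.62275272 0.2859164  0.012     ]
 [0.61083589 0.21550993 0.012     ]
 [0.36614615 0.25989159 0.012     ]
 [0.37688366 0.32891962 0.012     ]]
sides [np.float64(0.07140784766417603), np.float64(0.24868212725341424), np.float64(0.0698581626127374), np.float64(0.2496014234463875)] c [0.4941546  0.27255938 0.012     ]
yaw -10.100343979154523
[[ 0.66571108 -0.21188393  0.052     ]
 [ 0.35934357 -0.23551579  0.052     ]
 [ 0.60924673 -0.21597732  0.052     ]
 [ 0.41333735 -0.23088106  0.052     ]
 [ 0.61573122 -0.21320931  0.052     ]
 [ 0.4065484  -0.23244104  0.052     ]]
len 0.3072775915309174 c [ 0.51252732 -0.22369986  0.052     ] yaw 4.410814464119817
yaw2 4.3503796776877435 c from grip/collar edge 0 [ 0.61573122 -0.21320931  0.052     ] [ 0.4065484  -0.23244104  0.052     ]
[[ 0.80171275  0.08847857  0.02      ]
 [ 0.79966672 -0.08289532  0.02      ]
 [ 0.61402466 -0.00905043  0.02      ]
 [ 0.46241957 -0.01042591  0.02      ]
 [ 0.38129004  0.00848491  0.02      ]]
```

```bash
cat >> h.py <<'E'
from scipy.spatial.transform import Rotation as Ro
def off(t,yaw=None):
    o=ctrl.get_obs(); R=Ro.from_euler("xyz",o["orientation"],degrees=True)
    d=R.inv().apply(np.array(t)-o["tool_pos"])*1000
    r=None if yaw is None else -np.radians(yaw-o["orientation"][2])
    print(t,"offset mm",d.round(1),"roll rad",r)
def st():
    o=ctrl.get_obs(); print({k:np.round(o[k],4) for k in("clock","tool_pos","orientation","force","moment","opening","joint_pos")})
E
python3 -c "
from h import *
off([.5,.25,.238],4.4);off([.512,-.223,.15],4.4)"
```

```text
[0.5, 0.25, 0.238] offset mm [429.5 316.9  -0.7] roll rad -0.30767465767869073
[0.512, -0.223, 0.15] offset mm [549.5 774.5  87.9] roll rad -0.30767465767869073
```

Call:
jog_arm:
  motion:
    - {"offset": [36, 26, 0], "roll": -0.03, "hand": 87}
    - {"offset": [72, 53, 0], "roll": -0.06, "hand": 87}
    - {"offset": [107, 79, 0], "roll": -0.1, "hand": 87}
    - {"offset": [143, 106, 0], "roll": -0.13, "hand": 87}
    - {"offset": [179, 132, 0], "roll": -0.16, "hand": 87}
    - {"offset": [215, 158, 0], "roll": -0.19, "hand": 87}
    - {"offset": [251, 185, 0], "roll": -0.22, "hand": 87}
    - {"offset": [286, 211, 0], "roll": -0.25, "hand": 87}
    - {"offset": [322, 238, 0], "roll": -0.28, "hand": 87}
    - {"offset": [358, 264, 0], "roll": -0.3, "hand": 87}
    - {"offset": [394, 290, 0], "roll": -0.308, "hand": 87}
    - {"offset": [430, 317, 0], "roll": -0.308, "hand": 87}
    - {"offset": [430, 317, 0], "roll": -0.308, "hand": 87}
    - {"offset": [430, 317, 0], "roll": -0.308, "hand": 87}

```text
clock: 1.32
tool_pos: [0.503, 0.2459, 0.2372]
orientation: [179.9, 0.0, 4.2]
force: [0.3, 0.8, -0.2]
opening: 0.0871
```

```bash
python3 -c "
from h import *
st();off([.512,-.223,.15],4.4)"
```

```text
{'clock': np.float64(1.3167), 'tool_pos': array([0.503 , 0.2459, 0.2372]), 'orientation': array([1.799276e+02, 2.550000e-02, 4.179000e+00]), 'force': array([ 0.3103,  0.7803, -0.1572]), 'moment': array([0.0988, 0.0224, 0.0526]), 'opening': np.float64(0.0871), 'joint_pos': array([ 4.61091e+01,  9.79160e+00, -1.40688e+01,  4.02000e-02,
       -6.62070e+01,  4.80537e+01])}
[0.512, -0.223, 0.15] offset mm [-25.2 468.2  87.8] roll rad -0.0038577404091305677
```

Call:
jog_arm:
  motion:
    - {"offset": [-2, 36, 0], "roll": 0, "hand": 87}
    - {"offset": [-4, 72, 0], "roll": 0, "hand": 87}
    - {"offset": [-6, 108, 0], "roll": 0, "hand": 87}
    - {"offset": [-8, 144, 0], "roll": 0, "hand": 87}
    - {"offset": [-10, 180, 0], "roll": 0, "hand": 87}
    - {"offset": [-12, 216, 0], "roll": 0, "hand": 87}
    - {"offset": [-14, 252, 0], "roll": 0, "hand": 87}
    - {"offset": [-16, 288, 0], "roll": 0, "hand": 87}
    - {"offset": [-18, 324, 10], "roll": 0, "hand": 87}
    - {"offset": [-20, 360, 20], "roll": 0, "hand": 87}
    - {"offset": [-22, 396, 40], "roll": 0, "hand": 87}
    - {"offset": [-24, 432, 60], "roll": 0, "hand": 87}
    - {"offset": [-25, 455, 75], "roll": 0, "hand": 87}
    - {"offset": [-25, 468, 88], "roll": 0, "hand": 87}
    - {"offset": [-25, 468, 88], "roll": 0, "hand": 87}
    - {"offset": [-25, 468, 88], "roll": 0, "hand": 87}
    - {"offset": [-25, 468, 88], "roll": 0, "hand": 87}
    - {"offset": [-25, 468, 88], "roll": 0, "hand": 87}

```text
clock: 2.82
tool_pos: [0.5123, -0.2176, 0.1505]
orientation: [180.0, -0.1, 4.5]
force: [-0.1, 0.5, 0.5]
opening: 0.0874
```

```bash
python3 -c "
from h import *
st();off([.512,-.223,.044],4.4)
s=cams.snapshot('scene');cv2.imwrite('pics/s1.png',cv2.resize(s['img'][140:300,150:310,::-1],None,fx=3.5,fy=3.5,interpolation=cv2.INTER_CUBIC))"
```

```text
{'clock': np.float64(2.8167), 'tool_pos': array([ 0.5123, -0.2176,  0.1505]), 'orientation': array([ 1.799844e+02, -8.530000e-02,  4.487900e+00]), 'force': array([-0.1036,  0.4723,  0.5315]), 'moment': array([ 0.0302, -0.0579,  0.0204]), 'opening': np.float64(0.0874), 'joint_pos': array([-2.85600e+00,  1.36651e+01, -2.13230e+01,  5.60000e-03,
       -5.49253e+01,  9.73407e+01])}
[0.512, -0.223, 0.044] offset mm [ -0.9   5.3 106.5] roll rad 0.0015342002004717793
```

View pics/s1.png

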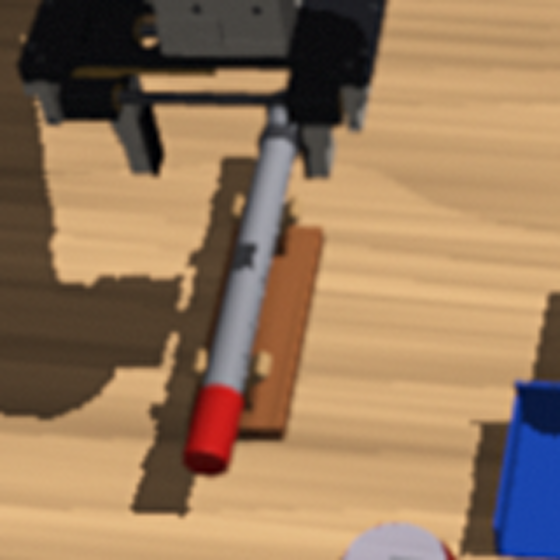

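The scene crop shows the open gripper above the bar, fingers on either side. The bar is in the cradle, with its red end at crop (208,460) and a dark mark or shadow at (247,257). The path down is clear.

Call:
jog_arm:
  motion:
    - {"offset": [-1, 5, 10], "roll": 0, "hand": 87}
    - {"offset": [-1, 5, 30], "roll": 0, "hand": 87}
    - {"offset": [-1, 5, 50], "roll": 0, "hand": 87}
    - {"offset": [-1, 5, 70], "roll": 0, "hand": 87}
    - {"offset": [-1, 5, 85], "roll": 0, "hand": 87}
    - {"offset": [-1, 5, 98], "roll": 0, "hand": 87}
    - {"offset": [-1, 5, 106], "roll": 0, "hand": 87}
    - {"offset": [-1, 5, 106], "roll": 0, "hand": 87}
    - {"offset": [-1, 5, 106], "roll": 0, "hand": 87}
    - {"offset": [-1, 5, 106], "roll": 0, "hand": 87}

```text
clock: 3.7
tool_pos: [0.5117, -0.2235, 0.0443]
orientation: [180.0, -0.1, 4.5]
force: [0.4, -0.2, 1.1]
opening: 0.0872
```

```bash
python3 -c "
from h import *
st();off([.512,-.223,.044],4.4)
s=cams.snapshot('scene')
print(proj('scene',[(150+247/3.5,140+257/3.5)],.064,s), pix(s,[[.512,-.223,.064]]))
a=np.radians(4.4);e=np.array([np.cos(a),np.sin(a),0]);c=np.array([.512,-.223,.052])
# expected red end lower/upper rim, vs read (208,473) bottom, in crop px
print((pix(s,[c+e*.15+[0,0,-.014],c+e*.15+[0,0,.014],c+e*.104+[0,0,.014]])-[150,140])*3.5)"
```

```text
{'clock': np.float64(3.7), 'tool_pos': array([ 0.5117, -0.2235,  0.0443]), 'orientation': array([ 1.799793e+02, -6.500000e-02,  4.450800e+00]), 'force': array([ 0.3878, -0.1677,  1.071 ]), 'moment': array([-0.0365, -0.1182, -0.0093]), 'opening': np.float64(0.0872), 'joint_pos': array([-3.49610e+00,  2.12327e+01, -2.74625e+01,  1.74000e-02,
       -4.12376e+01,  9.79337e+01])}
[0.512, -0.223, 0.044] offset mm [ 0.4 -0.5  0.3] roll rad 0.0008864937420863694
[[ 0.51722822 -0.21973225  0.064     ]] [[219.70629849 211.53765382]]
[[206.58673276 471.01921637]
 [198.05587238 441.64629099]
 [212.71372973 378.80337785]]
```

Call:
jog_arm:
  motion:
    - {"offset": [0, 0, 0], "roll": 0, "hand": 50}
    - {"offset": [0, 0, 0], "roll": 0, "hand": 30}
    - {"offset": [0, 0, 0], "roll": 0, "hand": 15}
    - {"offset": [0, 0, 0], "roll": 0, "hand": 10}
    - {"offset": [0, 0, 0], "roll": 0, "hand": 10}
    - {"offset": [0, 0, 0], "roll": 0, "hand": 10}
    - {"offset": [0, 0, 0], "roll": 0, "hand": 10}
    - {"offset": [0, 0, 0], "roll": 0, "hand": 10}
    - {"offset": [0, 0, 0], "roll": 0, "hand": 10}
    - {"offset": [0, 0, 0], "roll": 0, "hand": 10}

```text
clock: 4.58
tool_pos: [0.511, -0.2234, 0.0435]
orientation: [-180.0, 0.0, 4.4]
force: [-1.1, 10.5, 3.6]
opening: 0.0262
```

Call:
jog_arm:
  motion:
    - {"offset": [0, 0, -5], "roll": 0, "hand": 10}
    - {"offset": [0, 0, -15], "roll": 0, "hand": 10}
    - {"offset": [0, 0, -30], "roll": 0, "hand": 10}
    - {"offset": [0, 0, -50], "roll": 0, "hand": 10}
    - {"offset": [0, 0, -75], "roll": 0, "hand": 10}
    - {"offset": [0, 0, -100], "roll": 0, "hand": 10}
    - {"offset": [0, 0, -125], "roll": 0, "hand": 10}
    - {"offset": [0, 0, -145], "roll": 0, "hand": 10}
    - {"offset": [0, 0, -160], "roll": 0, "hand": 10}
    - {"offset": [0, 0, -160], "roll": 0, "hand": 10}
    - {"offset": [0, 0, -160], "roll": 0, "hand": 10}
    - {"offset": [0, 0, -160], "roll": 0, "hand": 10}

```text
clock: 5.58
tool_pos: [0.5102, -0.2233, 0.2026]
orientation: [-180.0, 0.1, 4.4]
force: [0.3, 0.2, -3.4]
opening: 0.0227
```

```bash
python3 -c "
from h import *
st();off([.494,.2725,.204],-10.1)
for n in('scene','top'):
  s=cams.snapshot(n);cv2.imwrite('pics/%s2.png'%n,s['img'][:,:,::-1])
"
```

```text
{'clock': np.float64(5.5833), 'tool_pos': array([ 0.5102, -0.2233,  0.2026]), 'orientation': array([-1.799554e+02,  8.330000e-02,  4.400000e+00]), 'force': array([ 0.2891,  0.1964, -3.3736]), 'moment': array([-0.0255,  0.1047, -0.0412]), 'opening': np.float64(0.0227), 'joint_pos': array([-3.51330e+00,  1.10378e+01, -1.72277e+01, -3.71000e-02,
       -6.18231e+01,  9.79308e+01])}
[0.494, 0.2725, 0.204] offset mm [  21.9 -495.6   -1.1] roll rad 0.253072475370735
```

View pics/scene2.png

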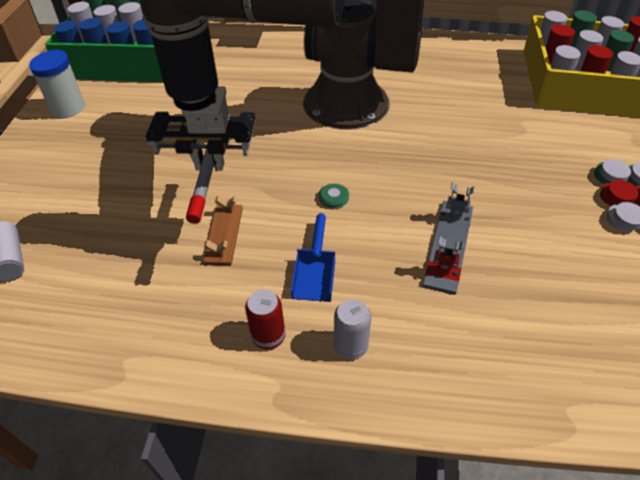

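The scene view shows the bar lifted level with its red end at about (195,213), the cradle empty, and the clear items in place. I'll check where the bar sits in the grip with both cameras.

```bash
python3 -c "
from h import *
o=ctrl.get_obs();g=o['tool_pos']+[0,0,.008];a=np.radians(o['orientation'][2]);e=np.array([np.cos(a),np.sin(a),0]);n=np.array([-e[1],e[0],0])
for nm,(x0,y0,x1,y1) in(('scene',(150,140,250,240)),('top',(400,130,520,420))):
  s=cams.snapshot(nm);c=s['img'][y0:y1,x0:x1,::-1]
  f=4 if nm=='scene' else 2
  pts=[g+e*.15+[0,0,-.014],g+e*.15+[0,0,.014],g+e*.15+n*.014,g+e*.15-n*.014,g-e*.15+[0,0,.014],g-e*.15,g+e*.104+[0,0,.014],g-e*.116+[0,0,.014]]
  print(nm,((pix(s,pts)-[x0,y0])*f).round(0).tolist())
  im=np.clip(cv2.resize(c,None,fx=f,fy=f,interpolation=cv2.INTER_CUBIC)*1.6,0,255).astype(np.uint8)
  cv2.imwrite('pics/c_%s.png'%nm,im)
A=cv2.imread('pics/c_scene.png');B=cv2.imread('pics/c_top.png')
C=np.zeros((590,400+B.shape[1],3),np.uint8);C[:400,:400]=A;C[:B.shape[0],400:]=B;cv2.imwrite('pics/c2.png',C)
"
```

```text
scene [[176.0, 326.0], [164.0, 284.0], [201.0, 306.0], [140.0, 305.0], [283.0, -128.0], [286.0, -107.0], [185.0, 210.0], [271.0, -89.0]]
top [[97.0, 124.0], [109.0, 116.0], [85.0, 121.0], [120.0, 119.0], [155.0, 520.0], [147.0, 516.0], [116.0, 175.0], [150.0, 472.0]]
```

View pics/c2.png

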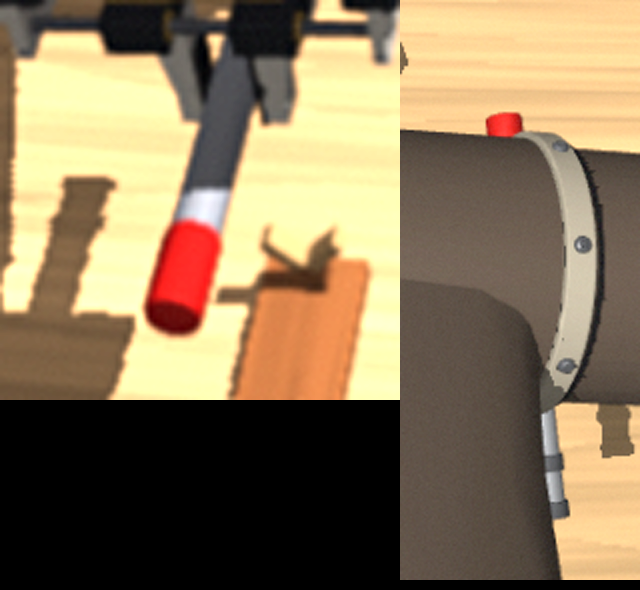

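The crop shows the bar's end rim at scene (178,334), against a predicted (176,326). The top view shows the red end at 114 against a predicted 116. So the bar sits within about 3 mm of the grip centre and level within about 1°. Next is a second measurement of the rack, from the scene camera.

```bash
python3 -c "
import cv2,numpy as np
i=cv2.imread('pics/scene2.png')[175:300,410:490]
cv2.imwrite('pics/c3.png',np.clip(cv2.resize(i,None,fx=4.8,fy=4.8,interpolation=cv2.INTER_CUBIC)*1.5,0,255).astype(np.uint8))"
```

```text
(no output)
```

View pics/c3.png

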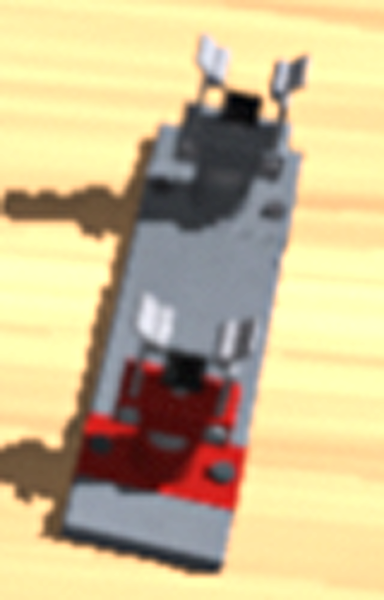

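The crop shows plate top corners at (66,530), (220,556), (298,152), (160,125). The flare tips are centred near (253,50) on the grey clip and (198,310) on the red.

Run:
```python
from h import *
s=cams.snapshot("scene");t=cams.snapshot("top")
P=np.array([(66,530),(220,556),(298,152),(160,125)])/4.8+[410,175]
p=proj("",P,.012,s);print(p.round(4),"sides",[np.linalg.norm(p[i]-p[(i+1)%4]).round(4) for i in range(4)],"c",p.mean(0))
d=(p[0]+p[1]-p[2]-p[3])[:2];print("yaw",np.degrees(np.arctan2(d[1],d[0])))
a=np.radians(-10.1);e=np.array([np.cos(a),np.sin(a)]);n=np.array([-e[1],e[0]])
# tips: scene, and top view (crop c0: red tips (120..152)->mid of left (135,158)? )
for nm,uv in(("grey",(253,50)),("red",(198,310))):
  for z in(.10,.11,.12,.13,.14,.15):
    q=proj("",[np.array(uv)/4.8+[410,175]],z,s)[0,:2]-[.494,.2725];print(nm,z,(q@e).round(4),(q@n).round(4))
# top-view flare outer tips: red left (118,176) right(218,190) ; grey left (53,473) right(142,487)
for nm,uv in(("redT",(166,181)),("greyT",(99,479))):
  for z in(.10,.12,.14):
    q=proj("",[np.array(uv)/3.2+[110,195]],z,t)[0,:2]-[.494,.2725];print(nm,z,(q@e).round(4),(q@n).round(4))
```

```text
[[0.6179 0.2218 0.012 ]
 [0.6239 0.2868 0.012 ]
 [0.3828 0.3304 0.012 ]
 [0.3727 0.2645 0.012 ]] sides [np.float64(0.0652), np.float64(0.245), np.float64(0.0666), np.float64(0.2489)] c [0.49930792 0.27586488 0.012     ]
yaw -10.053161742556762
grey 0.1 -0.0881 0.0044
grey 0.11 -0.0773 0.0041
grey 0.12 -0.0665 0.0038
grey 0.13 -0.0556 0.0035
grey 0.14 -0.0448 0.0032
grey 0.15 -0.034 0.0029
red 0.1 0.0711 0.0041
red 0.11 0.08 0.0038
red 0.12 0.0889 0.0035
red 0.13 0.0978 0.0032
red 0.14 0.1066 0.0029
red 0.15 0.1155 0.0026
redT 0.1 0.0812 0.0003
redT 0.12 0.0803 -0.0056
redT 0.14 0.0794 -0.0115
greyT 0.1 -0.0794 0.0025
greyT 0.12 -0.0763 -0.0034
greyT 0.14 -0.0732 -0.0093
```

Correcting each camera by its error on the held bar makes the two agree: rack at about (0.494, 0.274), yaw −10.1°, tips at z ≈ 0.11, so home is around 0.09. I'll traverse high.

Call:
jog_arm:
  motion:
    - {"offset": [0, -10, 0], "roll": 0.0, "hand": 10}
    - {"offset": [1, -30, 0], "roll": 0.01, "hand": 10}
    - {"offset": [3, -60, 0], "roll": 0.03, "hand": 10}
    - {"offset": [4, -95, 0], "roll": 0.05, "hand": 10}
    - {"offset": [6, -130, 0], "roll": 0.07, "hand": 10}
    - {"offset": [7, -165, 0], "roll": 0.09, "hand": 10}
    - {"offset": [9, -200, 0], "roll": 0.11, "hand": 10}
    - {"offset": [10, -235, 0], "roll": 0.13, "hand": 10}
    - {"offset": [12, -270, 0], "roll": 0.15, "hand": 10}
    - {"offset": [13, -305, 0], "roll": 0.17, "hand": 10}
    - {"offset": [15, -340, 0], "roll": 0.19, "hand": 10}
    - {"offset": [17, -375, 0], "roll": 0.21, "hand": 10}
    - {"offset": [18, -410, 0], "roll": 0.23, "hand": 10}
    - {"offset": [20, -440, 0], "roll": 0.245, "hand": 10}
    - {"offset": [21, -465, 0], "roll": 0.253, "hand": 10}
    - {"offset": [22, -485, 0], "roll": 0.253, "hand": 10}
    - {"offset": [22, -497, 0], "roll": 0.253, "hand": 10}
    - {"offset": [22, -497, 0], "roll": 0.253, "hand": 10}
    - {"offset": [22, -497, 0], "roll": 0.253, "hand": 10}
    - {"offset": [22, -497, 0], "roll": 0.253, "hand": 10}

```text
clock: 7.55
tool_pos: [0.4943, 0.2731, 0.2034]
orientation: [180.0, 0.0, -10.1]
force: [0.6, -0.0, -3.8]
opening: 0.0228
```

```bash
python3 -c "
from h import *
st();off([.494,.274,.130],-10.1)"
```

```text
{'clock': np.float64(7.55), 'tool_pos': array([0.4943, 0.2731, 0.2034]), 'orientation': array([ 1.799692e+02,  2.350000e-02, -1.008070e+01]), 'force': array([ 0.6195, -0.0327, -3.7958]), 'moment': array([-0.0319,  0.0617, -0.0328]), 'opening': np.float64(0.0228), 'joint_pos': array([ 4.87694e+01,  1.17018e+01, -1.62711e+01, -4.70000e-03,
       -6.20656e+01,  3.11522e+01])}
[0.494, 0.274, 0.13] offset mm [-0.5 -0.9 73.4] roll rad 0.0003373992683689169
```

Call:
jog_arm:
  motion:
    - {"offset": [0, -1, 8], "roll": 0, "hand": 10}
    - {"offset": [0, -1, 20], "roll": 0, "hand": 10}
    - {"offset": [0, -1, 35], "roll": 0, "hand": 10}
    - {"offset": [0, -1, 48], "roll": 0, "hand": 10}
    - {"offset": [0, -1, 57], "roll": 0, "hand": 10}
    - {"offset": [0, -1, 63], "roll": 0, "hand": 10}
    - {"offset": [0, -1, 68], "roll": 0, "hand": 10}
    - {"offset": [0, -1, 72], "roll": 0, "hand": 10}
    - {"offset": [0, -1, 74], "roll": 0, "hand": 10}
    - {"offset": [0, -1, 74], "roll": 0, "hand": 10}

```text
clock: 8.38
tool_pos: [0.4949, 0.2747, 0.1294]
orientation: [180.0, 0.0, -10.1]
force: [-0.0, 0.0, -2.6]
opening: 0.0228
```

```bash
python3 -c "
from h import *
st()
s=cams.snapshot('scene');cv2.imwrite('pics/s4.png',np.clip(cv2.resize(s['img'][110:310,370:530,::-1],None,fx=3,fy=3,interpolation=cv2.INTER_CUBIC)*1.5,0,255).astype(np.uint8))"
```

```text
{'clock': np.float64(8.3833), 'tool_pos': array([0.4949, 0.2747, 0.1294]), 'orientation': array([ 1.79997e+02,  3.10000e-03, -1.00782e+01]), 'force': array([-1.3000e-03,  6.0000e-04, -2.5868e+00]), 'moment': array([-0.0615,  0.0407, -0.0408]), 'opening': np.float64(0.0228), 'joint_pos': array([ 4.88428e+01,  1.58116e+01, -2.15225e+01, -1.40000e-03,
       -5.26701e+01,  3.10799e+01])}
```

View pics/s4.png

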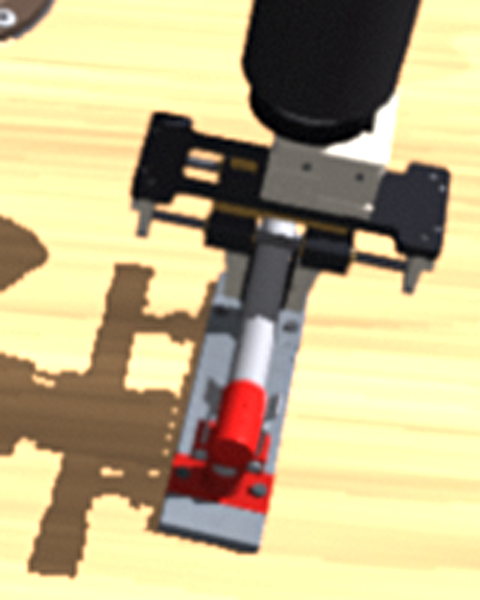

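The bar is above the rack and roughly midway between the red clip's fingers, seen at (212,400) and (270,405). Now I feel down.

Call:
jog_arm:
  motion:
    - {"offset": [0, 0, 2], "roll": 0, "hand": 10}
    - {"offset": [0, 0, 4], "roll": 0, "hand": 10}
    - {"offset": [0, 0, 6], "roll": 0, "hand": 10}
    - {"offset": [0, 0, 8], "roll": 0, "hand": 10}
    - {"offset": [0, 0, 10], "roll": 0, "hand": 10}
    - {"offset": [0, 0, 10], "roll": 0, "hand": 10}
    - {"offset": [0, 0, 10], "roll": 0, "hand": 10}

```text
clock: 9.02
tool_pos: [0.4948, 0.2747, 0.1194]
orientation: [180.0, 0.0, -10.1]
force: [0.5, 0.4, -3.7]
opening: 0.0234
```

Call:
jog_arm:
  motion:
    - {"offset": [0, 0, 2], "roll": 0, "hand": 10}
    - {"offset": [0, 0, 4], "roll": 0, "hand": 10}
    - {"offset": [0, 0, 6], "roll": 0, "hand": 10}
    - {"offset": [0, 0, 6], "roll": 0, "hand": 10}
    - {"offset": [0, 0, 6], "roll": 0, "hand": 10}

```text
clock: 9.43
tool_pos: [0.4947, 0.2746, 0.1134]
orientation: [180.0, 0.0, -10.1]
force: [-0.6, -0.1, -2.2]
opening: 0.0233
```

Call:
jog_arm:
  motion:
    - {"offset": [0, 0, 2], "roll": 0, "hand": 10}
    - {"offset": [0, 0, 4], "roll": 0, "hand": 10}
    - {"offset": [0, 0, 4], "roll": 0, "hand": 10}
    - {"offset": [0, 0, 4], "roll": 0, "hand": 10}

```text
clock: 9.77
tool_pos: [0.4947, 0.2746, 0.1094]
orientation: [180.0, 0.0, -10.1]
force: [0.2, 0.3, -2.2]
opening: 0.0231
```

Call:
jog_arm:
  motion:
    - {"offset": [0, 0, 1.5], "roll": 0, "hand": 10}
    - {"offset": [0, 0, 3], "roll": 0, "hand": 10}
    - {"offset": [0, 0, 3], "roll": 0, "hand": 10}
    - {"offset": [0, 0, 3], "roll": 0, "hand": 10}

```text
clock: 10.1
tool_pos: [0.4948, 0.2747, 0.1065]
orientation: [180.0, 0.0, -10.1]
force: [-0.2, 0.8, -3.5]
opening: 0.0232
```

Call:
jog_arm:
  motion:
    - {"offset": [0, 0, 1.5], "roll": 0, "hand": 10}
    - {"offset": [0, 0, 3], "roll": 0, "hand": 10}
    - {"offset": [0, 0, 3], "roll": 0, "hand": 10}
    - {"offset": [0, 0, 3], "roll": 0, "hand": 10}

```text
clock: 10.43
tool_pos: [0.4948, 0.2747, 0.1034]
orientation: [180.0, 0.0, -10.1]
force: [-0.5, -0.6, -2.8]
opening: 0.0231
```

Call:
jog_arm:
  motion:
    - {"offset": [0, 0, 1], "roll": 0, "hand": 10}
    - {"offset": [0, 0, 2], "roll": 0, "hand": 10}
    - {"offset": [0, 0, 2], "roll": 0, "hand": 10}
    - {"offset": [0, 0, 2], "roll": 0, "hand": 10}

```text
clock: 10.77
tool_pos: [0.4948, 0.2747, 0.1015]
orientation: [180.0, 0.0, -10.1]
force: [-0.4, -0.2, -2.4]
opening: 0.023
```

Call:
jog_arm:
  motion:
    - {"offset": [0, 0, 1], "roll": 0, "hand": 10}
    - {"offset": [0, 0, 2], "roll": 0, "hand": 10}
    - {"offset": [0, 0, 2], "roll": 0, "hand": 10}
    - {"offset": [0, 0, 2], "roll": 0, "hand": 10}

```text
clock: 11.1
tool_pos: [0.4948, 0.2747, 0.0995]
orientation: [180.0, 0.0, -10.1]
force: [0.2, -0.2, -3.2]
opening: 0.0232
```

Call:
jog_arm:
  motion:
    - {"offset": [0, 0, 1], "roll": 0, "hand": 10}
    - {"offset": [0, 0, 2], "roll": 0, "hand": 10}
    - {"offset": [0, 0, 2], "roll": 0, "hand": 10}
    - {"offset": [0, 0, 2], "roll": 0, "hand": 10}

```text
clock: 11.43
tool_pos: [0.4948, 0.2747, 0.0975]
orientation: [180.0, 0.0, -10.1]
force: [-0.7, 0.2, -2.5]
opening: 0.0233
```

Call:
jog_arm:
  motion:
    - {"offset": [0, 0, 1], "roll": 0, "hand": 10}
    - {"offset": [0, 0, 2], "roll": 0, "hand": 10}
    - {"offset": [0, 0, 2], "roll": 0, "hand": 10}
    - {"offset": [0, 0, 2], "roll": 0, "hand": 10}

```text
clock: 11.77
tool_pos: [0.4953, 0.2754, 0.0959]
orientation: [-179.9, -0.1, -10.1]
force: [1.2, 2.3, -0.9]
opening: 0.0231
```

Contact: Fz rises, with a +y push of 2.3 N, so the clips lie a bit to +y. I'll shift 1 mm that way and continue.

Call:
jog_arm:
  motion:
    - {"offset": [0, -1, 0], "roll": 0, "hand": 10}
    - {"offset": [0, -1, 0], "roll": 0, "hand": 10}
    - {"offset": [0, -1, 1], "roll": 0, "hand": 10}
    - {"offset": [0, -1, 1], "roll": 0, "hand": 10}
    - {"offset": [0, -1, 1], "roll": 0, "hand": 10}

```text
clock: 12.18
tool_pos: [0.4953, 0.2758, 0.0951]
orientation: [-180.0, -0.0, -10.1]
force: [-1.2, 0.7, 4.8]
opening: 0.0235
```

```bash
python3 -c "
from h import *
st()"
```

```text
{'clock': np.float64(12.1833), 'tool_pos': array([0.4953, 0.2758, 0.0951]), 'orientation': array([-1.79976e+02, -3.26000e-02, -1.00603e+01]), 'force': array([-1.2434,  0.6997,  4.8044]), 'moment': array([ 0.0942,  0.2223, -0.172 ]), 'opening': np.float64(0.0235), 'joint_pos': array([ 4.89015e+01,  1.81198e+01, -2.35987e+01,  2.09000e-02,
       -4.82442e+01,  3.10242e+01])}
```

Call:
jog_arm:
  motion:
    - {"offset": [0, 0, 1], "roll": 0, "hand": 10}
    - {"offset": [0, 0, 2], "roll": 0, "hand": 10}
    - {"offset": [0, 0, 2], "roll": 0, "hand": 10}
    - {"offset": [0, 0, 2], "roll": 0, "hand": 10}

```text
clock: 12.52
tool_pos: [0.4958, 0.2759, 0.094]
orientation: [-179.9, -0.1, -10.0]
force: [-1.3, -1.2, 11.5]
opening: 0.0231
```

Call:
jog_arm:
  motion:
    - {"offset": [0, 0, 1], "roll": 0, "hand": 10}
    - {"offset": [0, 0, 2], "roll": 0, "hand": 10}
    - {"offset": [0, 0, 2], "roll": 0, "hand": 10}
    - {"offset": [0, 0, 2], "roll": 0, "hand": 10}

```text
clock: 12.85
tool_pos: [0.4962, 0.276, 0.0926]
orientation: [-179.9, -0.1, -10.0]
force: [-1.2, -3.3, 15.0]
opening: 0.0233
```

```bash
python3 -c "
from h import *
st()"
```

```text
{'clock': np.float64(12.85), 'tool_pos': array([0.4962, 0.276 , 0.0926]), 'orientation': array([-1.799199e+02, -1.435000e-01, -1.002420e+01]), 'force': array([-1.2301, -3.312 , 15.0105]), 'moment': array([-0.9235,  0.6263, -0.1899]), 'opening': np.float64(0.0233), 'joint_pos': array([ 48.8781,  18.2986, -23.7632,   0.1101, -47.7956,  31.024 ])}
```

Call:
jog_arm:
  motion:
    - {"offset": [0, 0.3, 1], "roll": 0, "hand": 10}
    - {"offset": [0, 0.3, 1.5], "roll": 0, "hand": 10}
    - {"offset": [0, 0.3, 1.5], "roll": 0, "hand": 10}
    - {"offset": [0, 0.3, 1.5], "roll": 0, "hand": 10}

```text
clock: 13.18
tool_pos: [0.4965, 0.2759, 0.0915]
orientation: [-179.9, -0.2, -10.0]
force: [-1.4, -3.4, 16.7]
opening: 0.0228
```

Call:
jog_arm:
  motion:
    - {"offset": [0, 0, 1], "roll": 0, "hand": 10}
    - {"offset": [0, 0, 1.5], "roll": 0, "hand": 10}
    - {"offset": [0, 0, 1.5], "roll": 0, "hand": 10}
    - {"offset": [0, 0, 1.5], "roll": 0, "hand": 10}

```text
clock: 13.52
tool_pos: [0.4965, 0.2758, 0.0896]
orientation: [-179.9, -0.2, -10.0]
force: [0.9, -2.6, 13.7]
opening: 0.0232
```

```bash
python3 -c "
from h import *
st()"
```

```text
{'clock': np.float64(13.5167), 'tool_pos': array([0.4965, 0.2758, 0.0896]), 'orientation': array([-1.798929e+02, -1.700000e-01, -1.002740e+01]), 'force': array([ 0.9062, -2.6034, 13.7318]), 'moment': array([-0.7576, -0.1324, -0.1167]), 'opening': np.float64(0.0232), 'joint_pos': array([ 48.8501,  18.5074, -23.9496,   0.1226, -47.3635,  31.0398])}
```

Call:
jog_arm:
  motion:
    - {"offset": [0, 0, 0.5], "roll": 0, "hand": 10}
    - {"offset": [0, 0, 1], "roll": 0, "hand": 10}
    - {"offset": [0, 0, 1], "roll": 0, "hand": 10}
    - {"offset": [0, 0, 1], "roll": 0, "hand": 10}

```text
clock: 13.85
tool_pos: [0.4963, 0.2758, 0.0878]
orientation: [-179.9, -0.1, -10.0]
force: [2.0, -1.5, 6.8]
opening: 0.0233
```

Call:
jog_arm:
  motion:
    - {"offset": [0, 0, 0.5], "roll": 0, "hand": 10}
    - {"offset": [0, 0, 1], "roll": 0, "hand": 10}
    - {"offset": [0, 0, 1], "roll": 0, "hand": 10}
    - {"offset": [0, 0, 1], "roll": 0, "hand": 10}

```text
clock: 14.18
tool_pos: [0.4955, 0.2756, 0.0856]
orientation: [-180.0, -0.0, -10.1]
force: [5.8, -0.4, 0.6]
opening: 0.0231
```

```bash
python3 -c "
from h import *
st()"
```

```text
{'clock': np.float64(14.1833), 'tool_pos': array([0.4955, 0.2756, 0.0856]), 'orientation': array([-1.799711e+02, -4.630000e-02, -1.005990e+01]), 'force': array([ 5.825 , -0.3881,  0.6095]), 'moment': array([ 0.0702, -1.5858, -0.127 ]), 'opening': np.float64(0.0231), 'joint_pos': array([ 4.88722e+01,  1.87849e+01, -2.41461e+01,  3.39000e-02,
       -4.70204e+01,  3.10448e+01])}
```

Force falls away, with a pitching moment: the grey end pulls in first while the red end still resists. I'll continue in small steps.

Call:
jog_arm:
  motion:
    - {"offset": [0, 0, 0.5], "roll": 0, "hand": 10}
    - {"offset": [0, 0, 1], "roll": 0, "hand": 10}
    - {"offset": [0, 0, 1], "roll": 0, "hand": 10}
    - {"offset": [0, 0, 1], "roll": 0, "hand": 10}

```text
clock: 14.52
tool_pos: [0.4955, 0.2757, 0.085]
orientation: [-180.0, -0.1, -10.0]
force: [4.7, -0.7, 4.6]
opening: 0.023
```

```bash
python3 -c "
from h import *
st()"
```

```text
{'clock': np.float64(14.5167), 'tool_pos': array([0.4955, 0.2757, 0.085 ]), 'orientation': array([-1.799609e+02, -5.630000e-02, -1.004800e+01]), 'force': array([ 4.7168, -0.6743,  4.5914]), 'moment': array([-0.1158, -1.5035, -0.0213]), 'opening': np.float64(0.023), 'joint_pos': array([ 4.88832e+01,  1.88233e+01, -2.41901e+01,  3.84000e-02,
       -4.69241e+01,  3.10426e+01])}
```

Call:
jog_arm:
  motion:
    - {"offset": [0, 0, 0.5], "roll": 0, "hand": 10}
    - {"offset": [0, 0, 0.5], "roll": 0, "hand": 10}
    - {"offset": [0, 0, 0.5], "roll": 0, "hand": 10}

```text
clock: 14.77
tool_pos: [0.4955, 0.2757, 0.0848]
orientation: [-180.0, -0.1, -10.1]
force: [2.8, -1.9, 7.9]
opening: 0.0229
```

```bash
python3 -c "
from h import *
st()
s=cams.snapshot('scene');cv2.imwrite('pics/s5.png',np.clip(cv2.resize(s['img'][170:300,400:500,::-1],None,fx=4.5,fy=4.5,interpolation=cv2.INTER_CUBIC)*1.5,0,255).astype(np.uint8))
o=ctrl.get_obs();g=o['tool_pos']+[0,0,.008];a=np.radians(-10.05);e=np.array([np.cos(a),np.sin(a),0]);n=np.array([-e[1],e[0],0])
print(((pix(s,[g+e*.15+[0,0,-.014],g+e*.15+[0,0,.014],g+e*.15+n*.014,g+e*.15-n*.014,g+e*.104+[0,0,.014]])-[400,170])*4.5).round().tolist())"
```

```text
{'clock': np.float64(14.7667), 'tool_pos': array([0.4955, 0.2757, 0.0848]), 'orientation': array([-1.799535e+02, -6.400000e-02, -1.005050e+01]), 'force': array([ 2.8231, -1.9038,  7.9041]), 'moment': array([-0.2692, -1.1691, -0.0144]), 'opening': np.float64(0.0229), 'joint_pos': array([ 4.88800e+01,  1.88342e+01, -2.42098e+01,  4.23000e-02,
       -4.68831e+01,  3.10406e+01])}
[[192.0, 483.0], [202.0, 443.0], [230.0, 471.0], [164.0, 455.0], [220.0, 361.0]]
```

View pics/s5.png

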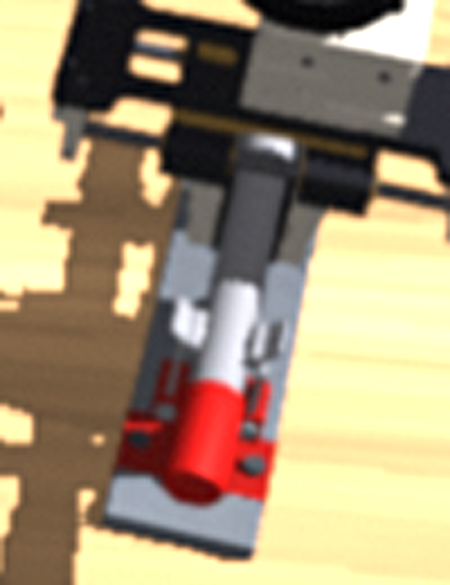

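```bash
python3 -c "
from h import *
s=cams.snapshot('scene');a=np.radians(-10.08);e=np.array([np.cos(a),np.sin(a),0]);n=np.array([-e[1],e[0],0])
g=np.array([.4949,.2747,.1374])
print(((pix(s,[g+e*.15+[0,0,-.014],g+e*.15+[0,0,.014],g+e*.15+n*.014,g+e*.15-n*.014,g+e*.104+[0,0,.014]])-[370,110])*3).round().tolist())
# fit red end & collar: dark shade edge etc. not needed
i=cv2.imread('pics/s5.png');i4=cv2.imread('pics/s4.png')
for nm,im,f,o in(('s5',i,4.5,(400,170)),('s4',i4,3,(370,110))):
  b,gg,r=[im[:,:,k].astype(int) for k in range(3)]
  m=((r>150)&(gg<70)&(b<70)).astype(np.uint8)
  c,h=cv2.findContours(m,0,1);
  print(nm,[(cv2.boundingRect(k)) for k in c if cv2.contourArea(k)>200])
"
```

```text
[[227.0, 458.0], [235.0, 430.0], [254.0, 449.0], [208.0, 439.0], [246.0, 374.0]]
s5 [(249, 384, 19, 39), (175, 381, 98, 117)]
s4 [(220, 472, 52, 40), (172, 453, 32, 14), (220, 381, 43, 74)]
```

Compared with the pre-contact picture, the red end is now about 2 px (5–6 mm) lower relative to the gripper: (192,502) against a predicted 483. The moment also shows the red end taking more load. So the red end has snapped in, the bar has pitched in the grip, and the grey end is still on its lips. Pushing more at the centre would force the red pad. I'll unload, open, regrip 50 mm towards the grey end and press there.

Call:
jog_arm:
  motion:
    - {"offset": [0, 0, -0.5], "roll": 0, "hand": 10}
    - {"offset": [0, 0, -1], "roll": 0, "hand": 10}
    - {"offset": [0, 0, -1], "roll": 0, "hand": 10}

```text
clock: 15.12
tool_pos: [0.4954, 0.2757, 0.0852]
orientation: [-180.0, -0.0, -10.1]
force: [6.9, -0.4, 2.4]
opening: 0.0232
```

Call:
jog_arm:
  motion:
    - {"offset": [0, 0, 0], "roll": 0, "hand": 40}
    - {"offset": [0, 0, 0], "roll": 0, "hand": 60}
    - {"offset": [0, 0, 0], "roll": 0, "hand": 60}
    - {"offset": [0, 0, 0], "roll": 0, "hand": 60}
    - {"offset": [0, 0, 0], "roll": 0, "hand": 60}
    - {"offset": [0, 0, 0], "roll": 0, "hand": 60}

```text
clock: 15.62
tool_pos: [0.4946, 0.2753, 0.0848]
orientation: [180.0, 0.0, -10.1]
force: [-1.1, 0.5, 0.1]
opening: 0.057
```

```bash
python3 -c "
from h import *
st()
s=cams.snapshot('scene');cv2.imwrite('pics/s6.png',s['img'][:,:,::-1])
for f in('pics/scene2.png','pics/s6.png'):
  i=cv2.imread(f).astype(int)
  print(f)
im=cv2.imread('pics/s6.png');im=np.clip(cv2.resize(im[170:300,400:500],None,fx=4.5,fy=4.5,interpolation=cv2.INTER_CUBIC)*1.5,0,255).astype(np.uint8)
a=cv2.imread('pics/s5.png');print('shift s5->s6 of red grip', cv2.phaseCorrelate(a[375:510,165:250,2].astype(np.float64),im[375:510,165:250,2].astype(np.float64)))"
```

```text
{'clock': np.float64(15.6167), 'tool_pos': array([0.4946, 0.2753, 0.0848]), 'orientation': array([ 1.799713e+02,  2.890000e-02, -1.007160e+01]), 'force': array([-1.1144,  0.5211,  0.1246]), 'moment': array([-0.011 ,  0.0041, -0.0013]), 'opening': np.float64(0.057), 'joint_pos': array([ 4.88955e+01,  1.88139e+01, -2.42185e+01, -1.37000e-02,
       -4.70070e+01,  3.10423e+01])}
pics/scene2.png
pics/s6.png
shift s5->s6 of red grip ((0.08693653724189687, 0.06846886313461198), 0.8779241997919957)
```

Call:
jog_arm:
  motion:
    - {"offset": [-10, 0, -1], "roll": 0, "hand": 60}
    - {"offset": [-25, 0, -2], "roll": 0, "hand": 60}
    - {"offset": [-40, 0, -2], "roll": 0, "hand": 60}
    - {"offset": [-50, 0, -2], "roll": 0, "hand": 60}
    - {"offset": [-50, 0, -2], "roll": 0, "hand": 60}
    - {"offset": [-50, 0, -2], "roll": 0, "hand": 60}
    - {"offset": [-50, 0, -2], "roll": 0, "hand": 30}
    - {"offset": [-50, 0, -2], "roll": 0, "hand": 10}
    - {"offset": [-50, 0, -2], "roll": 0, "hand": 10}
    - {"offset": [-50, 0, -2], "roll": 0, "hand": 10}
    - {"offset": [-50, 0, -2], "roll": 0, "hand": 10}
    - {"offset": [-50, 0, -2], "roll": 0, "hand": 10}
    - {"offset": [-50, 0, -2], "roll": 0, "hand": 10}
    - {"offset": [-50, 0, -2], "roll": 0, "hand": 10}

```text
clock: 16.83
tool_pos: [0.446, 0.2845, 0.0871]
orientation: [-180.0, -0.0, -10.1]
force: [0.5, 2.4, -1.4]
opening: 0.0234
```

Call:
jog_arm:
  motion:
    - {"offset": [0, 0, 0.5], "roll": 0, "hand": 10}
    - {"offset": [0, 0, 1], "roll": 0, "hand": 10}
    - {"offset": [0, 0, 1], "roll": 0, "hand": 10}
    - {"offset": [0, 0, 1], "roll": 0, "hand": 10}

```text
clock: 17.17
tool_pos: [0.4461, 0.2846, 0.0868]
orientation: [-179.9, -0.0, -10.0]
force: [-0.8, 0.5, 5.2]
opening: 0.0238
```

```bash
python3 -c "
from h import *
st()"
```

```text
{'clock': np.float64(17.1667), 'tool_pos': array([0.4461, 0.2846, 0.0868]), 'orientation': array([-1.799445e+02, -4.510000e-02, -1.004560e+01]), 'force': array([-0.8139,  0.5457,  5.203 ]), 'moment': array([ 0.2889,  0.4955, -0.0635]), 'opening': np.float64(0.0238), 'joint_pos': array([ 5.38050e+01,  1.55769e+01, -2.88525e+01,  2.24000e-02,
       -4.55008e+01,  2.61337e+01])}
```

Stiff rather than pad-like, and the load is on the grey side: the grey end is still on its lips. I keep pressing.

Call:
jog_arm:
  motion:
    - {"offset": [0, 0, 0.5], "roll": 0, "hand": 10}
    - {"offset": [0, 0, 0.7], "roll": 0, "hand": 10}
    - {"offset": [0, 0, 0.7], "roll": 0, "hand": 10}
    - {"offset": [0, 0, 0.7], "roll": 0, "hand": 10}

```text
clock: 17.5
tool_pos: [0.4462, 0.2847, 0.0864]
orientation: [-179.9, -0.1, -10.0]
force: [-1.3, 1.3, 7.7]
opening: 0.0233
```

```bash
python3 -c "
from h import *
st()"
```

```text
{'clock': np.float64(17.5), 'tool_pos': array([0.4462, 0.2847, 0.0864]), 'orientation': array([-1.799294e+02, -5.600000e-02, -1.004580e+01]), 'force': array([-1.3219,  1.3078,  7.6604]), 'moment': array([ 0.1752,  0.7767, -0.0379]), 'opening': np.float64(0.0233), 'joint_pos': array([ 5.38031e+01,  1.56087e+01, -2.88810e+01,  2.69000e-02,
       -4.54223e+01,  2.61323e+01])}
```

Call:
jog_arm:
  motion:
    - {"offset": [0, 0, 0.5], "roll": 0, "hand": 10}
    - {"offset": [0, 0, 0.8], "roll": 0, "hand": 10}
    - {"offset": [0, 0, 0.8], "roll": 0, "hand": 10}
    - {"offset": [0, 0, 0.8], "roll": 0, "hand": 10}

```text
clock: 17.83
tool_pos: [0.4462, 0.2847, 0.0856]
orientation: [-179.9, -0.1, -10.0]
force: [-2.0, 0.2, 8.2]
opening: 0.0229
```

Call:
jog_arm:
  motion:
    - {"offset": [0, 0, 0.5], "roll": 0, "hand": 10}
    - {"offset": [0, 0, 0.8], "roll": 0, "hand": 10}
    - {"offset": [0, 0, 0.8], "roll": 0, "hand": 10}
    - {"offset": [0, 0, 0.8], "roll": 0, "hand": 10}

```text
clock: 18.17
tool_pos: [0.4462, 0.2847, 0.0848]
orientation: [-179.9, -0.1, -10.0]
force: [-1.8, 0.7, 8.5]
opening: 0.0229
```

```bash
python3 -c "
from h import *
st()"
```

```text
{'clock': np.float64(18.1667), 'tool_pos': array([0.4462, 0.2847, 0.0848]), 'orientation': array([-1.799295e+02, -6.090000e-02, -1.004320e+01]), 'force': array([-1.8317,  0.6782,  8.5079]), 'moment': array([ 0.1632,  0.6122, -0.0515]), 'opening': np.float64(0.0229), 'joint_pos': array([ 5.38016e+01,  1.57319e+01, -2.89762e+01,  3.32000e-02,
       -4.52018e+01,  2.61318e+01])}
```

Call:
jog_arm:
  motion:
    - {"offset": [0, 0, 0.5], "roll": 0, "hand": 10}
    - {"offset": [0, 0, 1], "roll": 0, "hand": 10}
    - {"offset": [0, 0, 1], "roll": 0, "hand": 10}
    - {"offset": [0, 0, 1], "roll": 0, "hand": 10}

```text
clock: 18.5
tool_pos: [0.4462, 0.2846, 0.0834]
orientation: [-179.9, -0.1, -10.0]
force: [-0.8, 0.2, 5.7]
opening: 0.0234
```

Call:
jog_arm:
  motion:
    - {"offset": [0, 0, 0.5], "roll": 0, "hand": 10}
    - {"offset": [0, 0, 1], "roll": 0, "hand": 10}
    - {"offset": [0, 0, 1], "roll": 0, "hand": 10}
    - {"offset": [0, 0, 1], "roll": 0, "hand": 10}

```text
clock: 18.83
tool_pos: [0.446, 0.2846, 0.0823]
orientation: [-179.9, -0.0, -10.1]
force: [-1.4, 1.1, 4.7]
opening: 0.0234
```

```bash
python3 -c "
from h import *
st()"
```

```text
{'clock': np.float64(18.8333), 'tool_pos': array([0.446 , 0.2846, 0.0823]), 'orientation': array([-1.799467e+02, -3.830000e-02, -1.005440e+01]), 'force': array([-1.4202,  1.124 ,  4.7136]), 'moment': array([ 0.4036,  0.3452, -0.0395]), 'opening': np.float64(0.0234), 'joint_pos': array([ 5.38015e+01,  1.59231e+01, -2.91166e+01,  1.54000e-02,
       -4.48957e+01,  2.61332e+01])}
```

Force is falling away (below 7 mm). Smaller steps now.

Call:
jog_arm:
  motion:
    - {"offset": [0, 0, 0.5], "roll": 0, "hand": 10}
    - {"offset": [0, 0, 0.7], "roll": 0, "hand": 10}
    - {"offset": [0, 0, 0.7], "roll": 0, "hand": 10}
    - {"offset": [0, 0, 0.7], "roll": 0, "hand": 10}

```text
clock: 19.17
tool_pos: [0.4459, 0.2845, 0.0813]
orientation: [-180.0, -0.0, -10.1]
force: [-1.9, 3.3, 4.0]
opening: 0.0229
```

Call:
jog_arm:
  motion:
    - {"offset": [0, 0, 0.5], "roll": 0, "hand": 10}
    - {"offset": [0, 0, 0.7], "roll": 0, "hand": 10}
    - {"offset": [0, 0, 0.7], "roll": 0, "hand": 10}
    - {"offset": [0, 0, 0.7], "roll": 0, "hand": 10}

```text
clock: 19.5
tool_pos: [0.4458, 0.2844, 0.0802]
orientation: [-180.0, -0.0, -10.1]
force: [-2.1, 3.2, 1.9]
opening: 0.0233
```

```bash
python3 -c "
from h import *
st()"
```

```text
{'clock': np.float64(19.5), 'tool_pos': array([0.4458, 0.2844, 0.0802]), 'orientation': array([-1.799847e+02, -4.000000e-04, -1.007000e+01]), 'force': array([-2.0501,  3.215 ,  1.939 ]), 'moment': array([1.2836, 0.2772, 0.0577]), 'opening': np.float64(0.0233), 'joint_pos': array([ 5.37994e+01,  1.60799e+01, -2.92278e+01, -9.10000e-03,
       -4.46784e+01,  2.61371e+01])}
```

Call:
jog_arm:
  motion:
    - {"offset": [0, 0, 0.4], "roll": 0, "hand": 10}
    - {"offset": [0, 0, 0.7], "roll": 0, "hand": 10}
    - {"offset": [0, 0, 0.7], "roll": 0, "hand": 10}
    - {"offset": [0, 0, 0.7], "roll": 0, "hand": 10}

```text
clock: 19.83
tool_pos: [0.4457, 0.2843, 0.0795]
orientation: [-180.0, 0.0, -10.1]
force: [-0.6, 4.5, -0.7]
opening: 0.0233
```

Call:
jog_arm:
  motion:
    - {"offset": [0, 0, 0.4], "roll": 0, "hand": 10}
    - {"offset": [0, 0, 0.6], "roll": 0, "hand": 10}
    - {"offset": [0, 0, 0.6], "roll": 0, "hand": 10}
    - {"offset": [0, 0, 0.6], "roll": 0, "hand": 10}

```text
clock: 20.17
tool_pos: [0.4458, 0.2842, 0.079]
orientation: [-180.0, -0.0, -10.1]
force: [-0.5, 3.7, -1.2]
opening: 0.0234
```

```bash
python3 -c "
from h import *
st()"
```

```text
{'clock': np.float64(20.1667), 'tool_pos': array([0.4458, 0.2842, 0.079 ]), 'orientation': array([-1.799958e+02, -7.000000e-04, -1.007050e+01]), 'force': array([-0.5403,  3.7358, -1.2473]), 'moment': array([1.4863, 0.0274, 0.0505]), 'opening': np.float64(0.0234), 'joint_pos': array([ 5.37934e+01,  1.61728e+01, -2.93083e+01, -1.70000e-03,
       -4.45148e+01,  2.61372e+01])}
```

Call:
jog_arm:
  motion:
    - {"offset": [0, 0, 0.4], "roll": 0, "hand": 10}
    - {"offset": [0, 0, 0.7], "roll": 0, "hand": 10}
    - {"offset": [0, 0, 0.7], "roll": 0, "hand": 10}
    - {"offset": [0, 0, 0.7], "roll": 0, "hand": 10}

```text
clock: 20.5
tool_pos: [0.4457, 0.2843, 0.0783]
orientation: [-180.0, -0.0, -10.1]
force: [-1.6, 4.8, -0.7]
opening: 0.0229
```

Call:
jog_arm:
  motion:
    - {"offset": [0, 0, 0.4], "roll": 0, "hand": 10}
    - {"offset": [0, 0, 0.7], "roll": 0, "hand": 10}
    - {"offset": [0, 0, 0.7], "roll": 0, "hand": 10}
    - {"offset": [0, 0, 0.7], "roll": 0, "hand": 10}

```text
clock: 20.83
tool_pos: [0.4458, 0.2843, 0.0778]
orientation: [-180.0, -0.0, -10.1]
force: [-1.5, 4.8, 0.9]
opening: 0.0233
```

```bash
python3 -c "
from h import *
st()"
```

```text
{'clock': np.float64(20.8333), 'tool_pos': array([0.4458, 0.2843, 0.0778]), 'orientation': array([-1.79986e+02, -5.30000e-03, -1.00696e+01]), 'force': array([-1.4517,  4.766 ,  0.8577]), 'moment': array([ 1.6542,  0.3168, -0.0261]), 'opening': np.float64(0.0233), 'joint_pos': array([ 5.37976e+01,  1.62670e+01, -2.93818e+01, -2.10000e-03,
       -4.43363e+01,  2.61343e+01])}
```

Force bottomed at about −1.2 N and now rises gently at about 2 N/mm, so the grey end is on its pad. I'll release and check the red end by feel the same way.

Call:
jog_arm:
  motion:
    - {"offset": [0, 0, 0], "roll": 0, "hand": 40}
    - {"offset": [0, 0, 0], "roll": 0, "hand": 60}
    - {"offset": [0, 0, 0], "roll": 0, "hand": 60}
    - {"offset": [0, 0, 0], "roll": 0, "hand": 60}
    - {"offset": [0, 0, 0], "roll": 0, "hand": 60}
    - {"offset": [20, -0.5, 0], "roll": 0, "hand": 60}
    - {"offset": [45, -0.5, 0], "roll": 0, "hand": 60}
    - {"offset": [70, -0.5, 0], "roll": 0, "hand": 60}
    - {"offset": [90, -0.5, 0], "roll": 0, "hand": 60}
    - {"offset": [95, -0.5, 0], "roll": 0, "hand": 60}
    - {"offset": [95, -0.5, 0], "roll": 0, "hand": 60}
    - {"offset": [95, -0.5, 0], "roll": 0, "hand": 60}

```text
clock: 21.83
tool_pos: [0.5388, 0.2674, 0.0771]
orientation: [179.9, 0.1, -10.1]
force: [-0.3, 0.3, -0.6]
opening: 0.0602
```

```bash
python3 -c "
from h import *
st()
s=cams.snapshot('scene');cv2.imwrite('pics/s7.png',s['img'][:,:,::-1])
a=cv2.imread('pics/s6.png');b=cv2.imread('pics/s7.png')
f=lambda i:cv2.resize(i[250:285,436:456,2],None,fx=4,fy=4,interpolation=cv2.INTER_CUBIC).astype(np.float64)
print('red grip shift px',cv2.phaseCorrelate(f(a),f(b)))"
```

```text
{'clock': np.float64(21.8333), 'tool_pos': array([0.5388, 0.2674, 0.0771]), 'orientation': array([ 1.799441e+02,  5.420000e-02, -1.012900e+01]), 'force': array([-0.2865,  0.3315, -0.5731]), 'moment': array([0.0091, 0.0136, 0.0047]), 'opening': np.float64(0.0602), 'joint_pos': array([ 4.49830e+01,  2.22086e+01, -2.00170e+01, -1.68000e-02,
       -4.78513e+01,  3.48993e+01])}
red grip shift px ((-0.07680396064009187, -0.009156910853306499), 0.46720274001650125)
```

Call:
jog_arm:
  motion:
    - {"offset": [0, 0, 0], "roll": 0, "hand": 30}
    - {"offset": [0, 0, 0], "roll": 0, "hand": 10}
    - {"offset": [0, 0, 0], "roll": 0, "hand": 10}
    - {"offset": [0, 0, 0], "roll": 0, "hand": 10}
    - {"offset": [0, 0, 0], "roll": 0, "hand": 10}
    - {"offset": [0, 0, 0], "roll": 0, "hand": 10}
    - {"offset": [0, 0, 0], "roll": 0, "hand": 10}
    - {"offset": [0, 0, 0], "roll": 0, "hand": 10}

```text
clock: 22.55
tool_pos: [0.5392, 0.2679, 0.0777]
orientation: [180.0, 0.0, -10.1]
force: [-1.1, -0.5, 1.2]
opening: 0.0233
```

Call:
jog_arm:
  motion:
    - {"offset": [0, 0, 0.3], "roll": 0, "hand": 10}
    - {"offset": [0, 0, 0.7], "roll": 0, "hand": 10}
    - {"offset": [0, 0, 0.7], "roll": 0, "hand": 10}
    - {"offset": [0, 0, 0.7], "roll": 0, "hand": 10}

```text
clock: 22.88
tool_pos: [0.5393, 0.2679, 0.0771]
orientation: [180.0, 0.0, -10.1]
force: [-2.5, -0.7, 3.4]
opening: 0.0231
```

```bash
python3 -c "
from h import *
st()"
```

```text
{'clock': np.float64(22.8833), 'tool_pos': array([0.5393, 0.2679, 0.0771]), 'orientation': array([ 1.799916e+02,  3.100000e-03, -1.006960e+01]), 'force': array([-2.5489, -0.7238,  3.3978]), 'moment': array([-0.346 ,  0.66  ,  0.0634]), 'opening': np.float64(0.0231), 'joint_pos': array([ 4.49951e+01,  2.22272e+01, -1.99994e+01,  3.10000e-03,
       -4.77820e+01,  3.49332e+01])}
```

The red end also feels pad-soft (about 3.7 N/mm, low force), so it is home. Release, retreat and look.

Call:
jog_arm:
  motion:
    - {"offset": [0, 0, -0.7], "roll": 0, "hand": 10}
    - {"offset": [0, 0, -0.7], "roll": 0, "hand": 40}
    - {"offset": [0, 0, -0.7], "roll": 0, "hand": 70}
    - {"offset": [0, 0, -0.7], "roll": 0, "hand": 70}
    - {"offset": [0, 0, -0.7], "roll": 0, "hand": 70}
    - {"offset": [0, 0, -0.7], "roll": 0, "hand": 70}
    - {"offset": [0, 0, -10], "roll": 0, "hand": 70}
    - {"offset": [0, 0, -30], "roll": 0, "hand": 70}
    - {"offset": [0, 0, -60], "roll": 0, "hand": 70}
    - {"offset": [0, 0, -95], "roll": 0, "hand": 70}
    - {"offset": [0, 0, -130], "roll": 0, "hand": 70}
    - {"offset": [-10, -35, -140], "roll": 0, "hand": 70}
    - {"offset": [-25, -70, -140], "roll": 0, "hand": 70}
    - {"offset": [-40, -105, -140], "roll": 0, "hand": 70}
    - {"offset": [-60, -140, -140], "roll": 0, "hand": 70}
    - {"offset": [-80, -175, -140], "roll": 0, "hand": 70}
    - {"offset": [-100, -210, -140], "roll": 0, "hand": 70}
    - {"offset": [-120, -245, -140], "roll": 0, "hand": 70}
    - {"offset": [-140, -275, -140], "roll": 0, "hand": 70}
    - {"offset": [-160, -305, -140], "roll": 0, "hand": 70}

```text
clock: 24.55
tool_pos: [0.4342, 0.598, 0.2177]
orientation: [-180.0, -0.0, -10.1]
force: [1.0, 0.3, 0.7]
opening: 0.07
```

```bash
python3 -c "
from h import *
st()
ims={}
for n,(x0,y0,x1,y1) in(('scene',(400,160,500,300)),('top',(110,200,230,380))):
  s=cams.snapshot(n);cv2.imwrite('pics/f_%s.png'%n,s['img'][:,:,::-1]);f=4 if n=='scene' else 3
  ims[n]=np.clip(cv2.resize(s['img'][y0:y1,x0:x1,::-1],None,fx=f,fy=f,interpolation=cv2.INTER_CUBIC)*1.5,0,255).astype(np.uint8)
C=np.zeros((560,760,3),np.uint8);a=ims['scene'];b=ims['top'];C[:a.shape[0],:400]=a;C[:b.shape[0],400:]=b;cv2.imwrite('pics/f.png',C)"
```

```text
{'clock': np.float64(24.55), 'tool_pos': array([0.4342, 0.598 , 0.2177]), 'orientation': array([-1.79979e+02, -1.10000e-02, -1.00565e+01]), 'force': array([1.0373, 0.2538, 0.6789]), 'moment': array([ 0.0235, -0.1183, -0.0366]), 'opening': np.float64(0.07), 'joint_pos': array([ 6.90676e+01,  2.71613e+01,  8.37160e+00,  7.30000e-03,
       -7.11876e+01,  1.08735e+01])}
```

View pics/f.png

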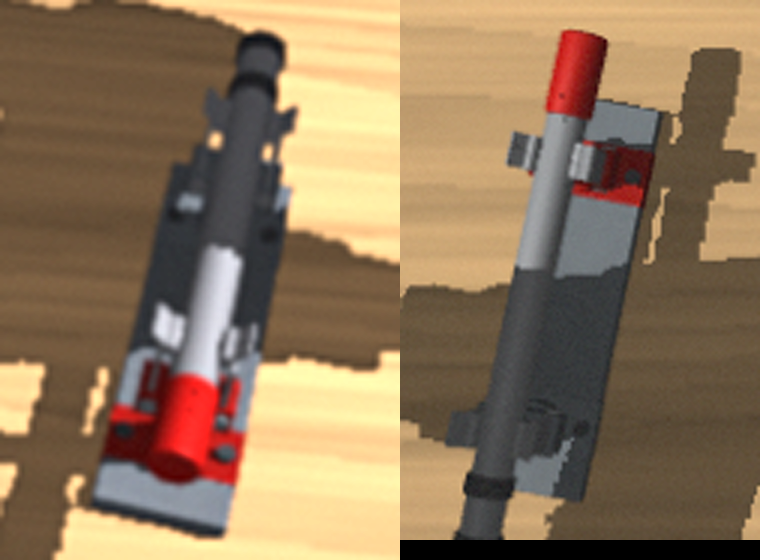

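The view shows the bar through both clips with the red grip at the red end. In the scene half, the red end's bottom rim is at (175,480) and the grey end's top at (262,34). In the top half, the red end is at (585,31), the grip edge at (570,114) and the collar edge at (490,474). I'll compare with the predicted home pose.

```bash
python3 -c "
from h import *
S=cams.snapshot('scene');T=cams.snapshot('top')
obs={'S':[(175,480),(262,34),(199,376)],'T':[(184,31),(172,116),(88,474)]}
# features: S: red bottom rim(+150,-z), grey top rim(-150,+z), grip edge top(+104,+z); T: red end top rim, grip edge top, collar edge(-116) top
from scipy.optimize import least_squares
def pr(v):
  x,y,z,p,yw=v;d=np.array([np.cos(yw)*np.cos(p),np.sin(yw)*np.cos(p),np.sin(p)]);c=np.array([x,y,z]);k=np.array([0,0,.014])
  a=(pix(S,[c+.15*d-k,c-.15*d+k,c+.104*d+k])-[400,160])*4
  b=(pix(T,[c+.15*d+k,c+.104*d+k,c-.116*d+k])-[110,200])*3
  return a,b
def r(v):
  a,b=pr(v);return np.r_[(a-obs['S']).ravel()/4,(b-obs['T']).ravel()/3]
v0=[.494,.2755,.086,0,np.radians(-10.07)]
print('resid at nominal px',r(v0).round(1))
f=least_squares(r,v0,x_scale=[.01,.01,.01,.05,.05]);print(f.x.round(4),np.degrees(f.x[3:]),r(f.x).round(1))
# compare finger-flare pixels before/after
"
```

```text
resid at nominal px [-1.8 -1.3  0.4 -2.  -1.6 -2.3 -2.7  2.4 -4.3 -0.1 -3.1  8.7]
[ 0.4994  0.2738  0.0823  0.0184 -0.1772] [  1.0564095  -10.15478951] [-2.9  1.1 -0.7  1.7 -2.7  0.3 -1.4 -0.5 -2.9 -3.  -1.   5. ]
```

```bash
python3 -c "
from h import *
S=cams.snapshot('scene');T=cams.snapshot('top')
obs={'S':[(175,480),(262,34),(199,376)],'T':[(184,31),(172,116)]}
from scipy.optimize import least_squares
def r(v):
  x,y,z,p,yw=v;d=np.array([np.cos(yw)*np.cos(p),np.sin(yw)*np.cos(p),np.sin(p)]);c=np.array([x,y,z]);k=np.array([0,0,.014])
  a=pix(S,[c+.15*d-k,c-.15*d+k,c+.104*d+k])-[400,160]
  b=pix(T,[c+.15*d+k,c+.104*d+k])-[110,200]
  return np.r_[(a-np.array(obs['S'])/4).ravel(),(b-np.array(obs['T'])/3).ravel()]
v0=[.494,.2755,.086,0,np.radians(-10.07)]
print(r(v0).round(1))
f=least_squares(r,v0,x_scale=[.01,.01,.01,.05,.05]);print(f.x.round(4),np.degrees(f.x[3:]),r(f.x).round(1))
for d in (.02,.03,.045): print('pitch',d,r([.497,.2755,.086,d,v0[4]]).round(1)[[1,3]])
# collar positions measured at start in c0 relative to red end
q=proj('',(np.array([(538,35),(543,119),(585.5,482),(587,505),(593,545),(594,566)])-[416,0])/3.2+[385,195],.066,T);print(np.linalg.norm(q-q[0],axis=1))
# clip flares: same place before(pics/scene2) and now?
"
```

```text
[-1.8 -1.3  0.4 -2.  -1.6 -2.3 -2.7  2.4 -4.3 -0.1]
[ 0.4964  0.2746  0.082   0.0025 -0.1765] [  0.14401342 -10.11348957] [-2.6  0.8 -0.2  0.1 -2.4 -0.2 -1.5  1.5 -3.1 -1.1]
pitch 0.02 [-1.  -0.1]
pitch 0.03 [-1.4  0.4]
pitch 0.045 [-2.2  1.2]
[0.         0.04917195 0.25563124 0.26837338 0.29065341 0.30220429]
```

The pose fit gives pitch 0.1°, yaw −10.1°, in line with the rack, and about 0–4 mm off centre lengthwise. The feel data agree: the grey end travelled about 9–10 mm past its force peak, and both ends are pad-soft. I'm handing in.

```bash
python3 -c "
from plant import order
print(order.close_job())"
```

```text
the job is handed in; nothing more can be done
None
```

The bar is in the rack and the job is handed in, at about 24.6 s of the 61 s allowed. As far as I could measure, it is snapped home in both clips with the red grip at the red end. No verdict is reported.

**What I did:** I lifted the bar from the cradle, carried it level to the rack and felt the first clip contact with the bar's axis at about 0.104 m. Pressed at the centre, the bar tilted in the grip and the red end snapped in first. I stopped, let go, gripped again 50 mm towards the grey end and pressed that home. I then pressed lightly on the red side to check it, let go and moved the arm clear.

**Last checks:**
- **Feel:** Both ends felt soft like the pads, at low force. The grey end went about 9–10 mm past its force peak. These are indirect signs; the finger angles and pad travel could not be read.
- **Camera fit:** The bar is level to about 0.1° and in line with the rack at −10.1°. It is about 0–4 mm off centre lengthwise and about 1–2 mm sideways.
- **Cans and scoop:** The arm never went near them, but I did not measure them again at the end.

**What disagreed:**
- The two cameras differ by 3–5 mm, and the fit left errors of up to 3 pixels.
- The fit put the bar's axis at about 0.082 m, while the first contact implied about 0.088 m. I trusted the feel.
- I dropped the dark-collar edge from the fit: it lies about 104–106 mm from the bar's centre, not 116 mm as I had taken it.
- For a moment the red pad may have carried about 8 N by my estimate from the wrist moment, against the 10 N limit.

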